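# Switch off the control board and rock its relay out of the socket

### The job

On the small control board, flip the circuit breaker off (its toggle over towards you, the robot), then take the clear plug-in relay and rock it out of its socket: tip it away from you first, then back towards you well past upright, working it up so that one row of blades lets go at a time. Don't pull it straight out, or the socket comes off the rail. Finish still holding the relay in the gripper, upright, over its socket with the blade tips just clear of it (a centimetre or two), and leave the loose things on and around the board where they are.

Things in the scene. Friction and masses are not known exactly. Their poses are not given: they have to be found in the camera images.
- panel: Control board lying flat, fixed: grey steel plate 220 x 400 x 6 mm. Origin: centre of its underside, on the table. x points away from the robot (turned up to 20 degrees), y along the mounting rail, which crosses its middle. Wiring duct 30 mm wide, 40 mm high at x = +90 mm. On the rail (x = 0), in any order, 100 to 140 mm apart: socket, breaker, terminals (62 mm high), all with these axes.
- relay: The plug-in relay to pull, about 85 g: body 35.5 x 35.5 x 55 mm tall, clear cover (copper coil inside), black plinth. Origin: centre of the body's underside, on the socket's mouth while plugged in; its axes start along the panel's. Two rows of blades point down 11.5 mm, at x = +12 and x = -12 mm. Starts fully plugged in. Grip it on its two x faces, 35.5 mm across; the rail neighbours are along y.
- relay_top (a point): Centre of the relay's top, 55 mm above its origin.
- relay_tips (a point): Point between the two rows of blades, level with the blade tips, 11.5 mm below the relay's origin.
- socket: Black socket, 76 mm (x) x 38 mm (y), clipped on the rail. Origin: centre of its underside, 13.5 mm above the table. Mouth 24 mm above the origin, screw terminals at both x ends 18 mm above it. A sprung contact holds each row of blades: in its first mm of lift it resists with about 19 N, less as it rises, and lets go at about 4 mm. Pressed down again, a row can catch again with a like force.
- socket_mouth (a point): Centre of the mouth, 24 mm above the socket's origin, where the relay's underside rests. Leaning the relay 10 to 12 degrees about the lower edge of its body (x = +17.75 or -17.75 mm, on the mouth) frees the other row (moment about 0.75 N m); the slots allow about 15 degrees. Straight up, both rows together take about 38 N.
- socket_lift (a joint): How far the socket is pulled up off its rail clip, m: 0 seated; rises 0.1 mm per newton of net upward pull beyond the first 5 N. 2.3 mm (about 28 N) counts as torn off, so one row may be pulled, not both.
- breaker: White two-pole circuit breaker, fixed on the rail: 85 mm (x) x 36 mm (y), 44 mm tall, with a raised nose 45 mm (x) and 60 mm tall (heights from its origin). Origin: centre of its underside on the rail, 13.5 mm above the table. A black toggle stands out of the nose.
- breaker_toggle (a joint): Angle of the toggle, rad: about 0 = on, leaning away from the robot (+x of the breaker), 1.4 = fully off, leaning to the robot (-x). It hinges about the breaker's y axis 54 mm above the breaker's origin, moves with about 2 N at the tip and stays where it is left.
- toggle_tip (a point): Middle of the toggle's tip, 26 mm from its hinge. The toggle is 6 mm thick and 24 mm wide along y; its tip is about 14 mm above the nose at either end of its travel.
- screwdriver: Screwdriver, 170 mm long, lying along the near edge of the board. Bystander.
- multimeter: Black hand multimeter, 150 x 74 x 36 mm, lying on the table to the right of the board. Bystander.
- spare_relay: Spare relay of the same kind lying on its side on the table, right of the board and nearer the robot. Bystander.
- pencil: Pencil lying on the notepad, left of the board. Bystander.
Mind the look-alikes: they are no part of the job. Leave any red or yellow look-alike of the relay alone.

How it is judged:
By the outcome, as a careful person would: the job done as asked, in the order asked, and still so for the second after the job is handed in, while the arm keeps its last pose, push and grip.
It also fails if it takes over 45 s, if anything falls off the work surface, if the arm or the gripper's body presses on something with over 40 N, if the wrist force passes 120 N, or if a joint passes its speed limit or range.

### The arm

A 7-joint arm with a two-finger parallel gripper is mounted at the origin on the work surface. World frame = base frame: x ahead of the robot, y to its left, z up, the work surface at z = 0. Lengths are in m, angles in rad, forces in N, time in s.
With the tool pointing down it reaches from about 0.425 to 0.875 m from the base axis. Payload 8.4 kg.
Tool frame: the origin (TCP) lies between the finger pads; the fingertips stand 8 mm ahead of it and the grasp point (between the pads) lies 11 mm behind it; z points along the fingers, y is the line along which they close (so a half turn about z gives the same grasp; the last joint's range is limited). The gripper opens to 87 mm and grips with 3 to 60 N. Pads are 19 mm wide; open, the fingers measure 117 mm over their backs; the gripper's body (75 mm by 190 mm) begins 51 mm behind the grasp point.
Start: joints at [-1.391, 0.333, 0.04, 1.465, -0.013, 1.343, -0.059], TCP at [0.179, 0.625, 0.231] pointing down, gripper open.
Joint ranges: [-2.58, 2.58], [-0.38, 2.09], [-1.3, 1.39], [0.25, 2.4], [-1.5, 4.64], [0.08, 2.09], [-2.65, 2.65]. Speed limits (rad/s): [2.22, 2.22, 2.79, 2.79, 3.14, 3.14, 3.14].

### API

Orientations are given as a unit quaternion [x, y, z, w].
In Python, from plant import reach, move_linear, move_joints, open_jaws, clamp, sleep, inverse_kinematics, get_image, PlanningError, close_job, get_time, get_joint_positions, get_joint_velocities, get_effort, get_tool_pos, get_tcp_rot, get_force, get_torque, get_width, get_grip_force gives the robot as it stands. Calls block until the motion is done:
- reach(position, orientation): joint-space move of the TCP to a pose.
- move_linear(position, ori=None, velocity=0.15, until_force=None): straight line of the TCP; ori=None keeps the orientation; velocity is the mean speed in m/s. With until_force (N) it stops when the force on the tool has changed by that much, and returns True; else False.
- move_joints(angles): joint-space move.
- open_jaws() and clamp(grip_force=None): open the fingers fully, or close them until they stop; grip_force is the grip in N (None keeps the last).
- sleep(seconds).
- inverse_kinematics(position, orientation): joint angles nearest the present ones, or None.
- get_image(name): name is "scene" or "top" or "wrist"; returns a dict with "pixels" (480x640x3 uint8, red, green, blue), "intrinsics" (3x3 intrinsics, pixels), "pose" (4x4, takes a point from camera to world coordinates). Camera axes: x right, y down, z forward; pixel columns grow to the right and rows downward; lengths in m; the calibration is good to about 2 mm. A picture is of the moment at which its call begins. There is no depth.
A pose or a line that the arm cannot do raises PlanningError and nothing moves.
- close_job(): hands the job in; it is judged then, once.
Readings, each from a call of its own:
- get_time(): time.
- get_joint_positions(): joint angles.
- get_joint_velocities(): joint speeds.
- get_effort(): joint torques, N m.
- get_tool_pos(): TCP position.
- get_tcp_rot(): TCP orientation.
- get_force(): force on the tool from outside, world axes, zero at the start.
- get_torque(): the same for the moment, N m.
- get_width(): opening from 0.0 (shut) to 1.0 (fully open).
- get_grip_force(): force on a finger pad.
Only numpy, scipy, OpenCV 4.12 (cv2) and the standard library are available. Lean on these libraries where they do the work, as an engineer would, in place of code of your own. Each camera call takes 0.05 s, during which the arm holds its last target. There are 200 camera calls.

## Working session

There is one attempt and no reset: what is moved stays moved. The work goes in short steps, each a Python script; the robot and the scene stay as the last script left them, time stands still between calls to the robot, and variables do not carry over. Pictures are saved under pics/ and viewed, at most 10 in all, crops included, and the job is handed in when it is done.

```bash
mkdir -p pics; ls
python3 - <<'E'
from plant import *
import cv2, numpy as np
for n in ["top","scene"]:
    d=get_image(n); cv2.imwrite(f"pics/{n}0.png",d["pixels"][:,:,::-1]); np.savez(f"{n}0.npz",**d)
    print(n,d["intrinsics"].tolist(),d["pose"].round(4).tolist())
print(get_time(),get_tcp_rot())
E
```

```text
pics
top [[605.349795437836, 0.0, 321.6505139147453], [0.0, 605.349795437836, 240.4338836995862], [0.0, 0.0, 1.0]] [[-0.0505, -0.977, 0.207, 0.2897], [-0.9987, 0.0505, -0.005, 0.0043], [-0.0055, -0.2069, -0.9783, 1.3978], [0.0, 0.0, 0.0, 1.0]]
scene [[449.0664930916461, 0.0, 310.56892299325995], [0.0, 449.0664930916461, 249.26240530117374], [0.0, 0.0, 1.0]] [[0.0642, 0.7813, -0.6209, 1.1601], [0.9979, -0.0431, 0.049, -0.0362], [0.0116, -0.6227, -0.7824, 0.8431], [0.0, 0.0, 0.0, 1.0]]
0.1 [ 1.38999421e-01  9.90292177e-01 -7.50724355e-04 -3.87571446e-05]
```

View pics/top0.png

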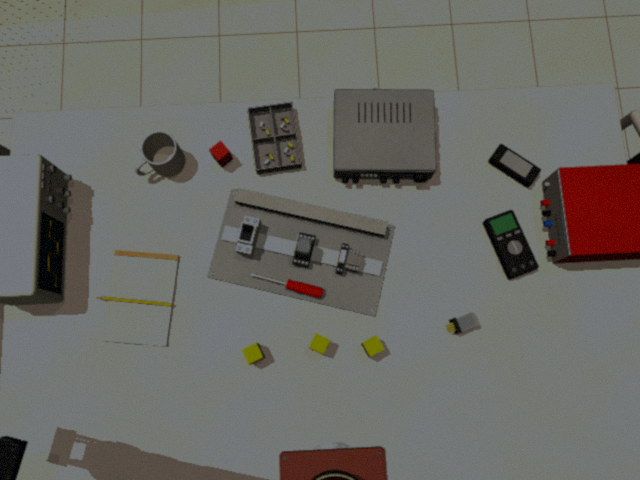

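View pics/scene0.png

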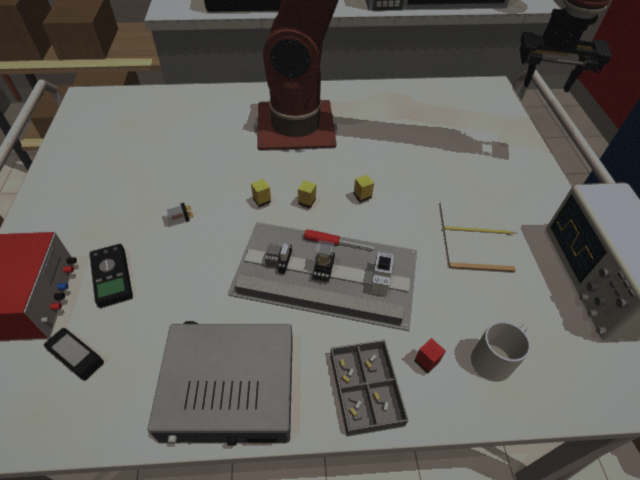

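The top view shows the board with its breaker at about (247,235), the relay at about (304,250) and the terminals at about (345,258). The scene view has the relay at about (323,262) and the breaker at about (383,268). I'll enlarge both next.

Run:
```python
import cv2, numpy as np
def crop(n,x,y,w,h,s):
    p=np.load(f"{n}0.npz")["pixels"][y:y+h,x:x+w,::-1]
    p=cv2.resize(p,None,fx=s,fy=s,interpolation=cv2.INTER_CUBIC)
    p=(255*(p/255.)**.6).astype(np.uint8)
    for i in range(0,w,10):
        cv2.line(p,(i*s,0),(i*s,6 if i%50 else 14),(0,0,255),1)
        if i%20==0: cv2.putText(p,str(x+i),(i*s,26),0,.4,(0,0,255),1)
    for i in range(0,h,10):
        cv2.line(p,(0,i*s),(6,i*s),(0,0,255),1)
        if i%20==0: cv2.putText(p,str(y+i),(8,i*s+4),0,.4,(0,0,255),1)
    return p
cv2.imwrite("pics/topc.png",crop("top",200,182,200,140,4))
cv2.imwrite("pics/scenec.png",crop("scene",225,220,200,105,4))
```

```text
(no output)
```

View pics/topc.png

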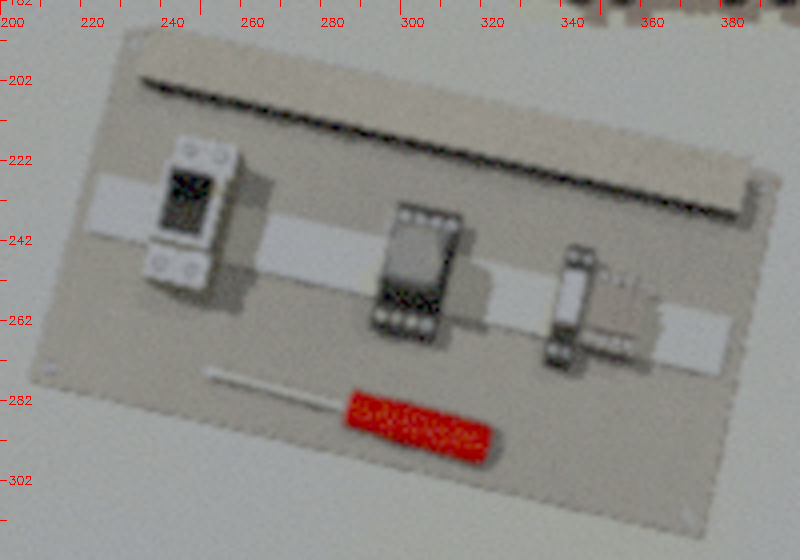

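View pics/scenec.png

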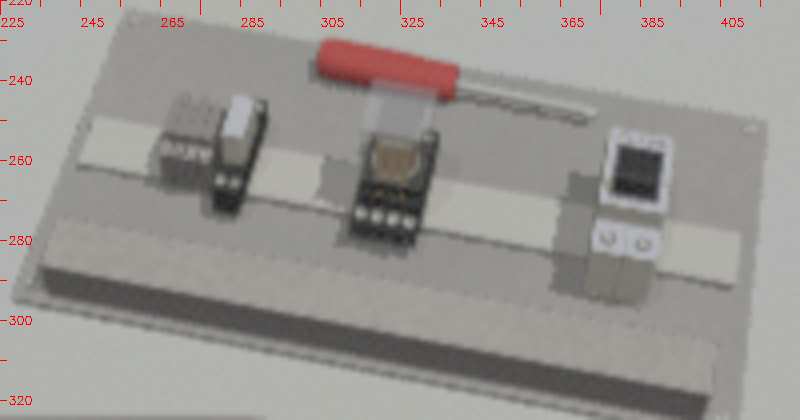

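The top crop shows the plate corners at (232,189.5), (395.5,225.8), (375.8,316.5) and (208,277). The nose centre is near (247.5,233.5), the socket centre near (304.4,250) and the relay top near (304.3,245.5). The scene crop has the nose centre at (384.5,262.5). I'll fit the panel pose from these.

```bash
cat > h.py <<'E'
import numpy as np
from scipy.optimize import least_squares
from scipy.spatial.transform import Rotation as R
def proj(d,P):
    T=d["pose"]; K=d["intrinsics"]; c=(np.atleast_2d(P)-T[:3,3])@T[:3,:3]; u=c@K.T; return u[:,:2]/u[:,2:]
def onplane(d,uv,z):
    T=d["pose"]; r=T[:3,:3]@np.linalg.inv(d["intrinsics"])@np.array([*uv,1.]); o=T[:3,3]; return o+r*(z-o[2])/r[2]
def w(pan,p):  # panel -> world
    x,y,a=pan; c,s=np.cos(a),np.sin(a); p=np.atleast_2d(p); return np.c_[x+c*p[:,0]-s*p[:,1],y+s*p[:,0]+c*p[:,1],p[:,2]]
E
python3 - <<'E'
from h import *
t=np.load("top0.npz"); s=np.load("scene0.npz")
ct=np.array([[110,200,6],[110,-200,6],[-110,-200,6],[-110,200,6]])/1e3
ut=np.array([[232,189.5],[395.5,225.75],[375.75,316.5],[208,277]])
cs=np.array([[-110,-200,6],[-110,200,6],[110,-200,6]])/1e3
us=np.array([[257,222.5],[416.75,250.5],[228.75,294.5]])
for use in (1,2,3):
    f=lambda p:np.r_[(proj(t,w(p,ct))-ut).ravel()*(use&1>0),(proj(s,w(p,cs))-us).ravel()*(use&2>0)]
    r=least_squares(f,[.6,0,0]); print(use,r.x,np.degrees(r.x[2]),r.fun.round(1))
p=r.x; ca,sa=np.cos(p[2]),np.sin(p[2])
for n,d,uv,z in [("nose",t,(247.5,233.5),.0735),("nose",s,(384.5,262.5),.0735),("brk",t,(248.1,235.25),.0575),("sock",t,(304.4,250),.0315),("rtop",t,(304.3,245.5),.0925),("rtop",s,(325.5,248),.0925)]:
    q=onplane(d,uv,z); v=q[:2]-p[:2]; print(n,q.round(4),"panel",(ca*v[0]+sa*v[1]).round(4),(-sa*v[0]+ca*v[1]).round(4))
E
```

```text
1 [ 0.56040627  0.04357783 -0.28018848] -16.053617504066953 [-0.  -0.7  0.1 -0.1  0.3  0.3 -0.4  0.5 -0.  -0.  -0.  -0.  -0.  -0. ]
2 [ 0.5629447   0.04932921 -0.27947975] -16.013010419464877 [-0.  -0.  -0.  -0.  -0.  -0.  -0.  -0.  -0.3 -0.3  1.1 -0.4 -0.7  0.3]
3 [ 0.56131557  0.04597986 -0.28154859] -16.131546140810222 [-1.  -1.1 -0.9 -0.3 -0.8  0.  -1.5  0.  -1.5 -0.9 -0.3 -0.7 -2.3 -0.4]
nose [0.5943 0.1628 0.0735] panel -0.0008 0.1214
nose [0.5943 0.1681 0.0735] panel -0.0023 0.1265
brk [0.5938 0.1635 0.0575] panel -0.0014 0.1219
sock [0.5583 0.0381 0.0315] panel -0.0007 -0.0084
rtop [0.5564 0.0363 0.0925] panel -0.002 -0.0106
rtop [0.5627 0.043  0.0925] panel 0.0022 -0.0024
```

```bash
cat >> h.py <<'E'
PAN=np.array([.5613,.046,-.2810])
def q(yaw,tilt=0):  # tool down, tool y along panel y turned by yaw; tilt about panel y (+ = leaning to +x)
    b=R.from_euler('z',PAN[2]+yaw)*R.from_quat([0,1,0,0])
    return (R.from_euler('z',PAN[2])*R.from_euler('y',tilt)*R.from_euler('z',-PAN[2])*b).as_quat()
E
python3 - <<'E'
from h import *; from plant import *; import cv2
print(q(0),get_tcp_rot())
clamp(20)
reach(w(PAN,[.045,.06,.27])[0],q(0))
d=get_image("wrist"); np.savez("w1.npz",**d)
p=cv2.resize(d["pixels"][:,:,::-1],(800,600)); cv2.imwrite("pics/w1.png",(255*(p/255.)**.7).astype(np.uint8))
print(get_time(),get_tool_pos(),get_width(),d["pose"].round(3).tolist(),d["intrinsics"][0])
E
```

```text
[0.14003821 0.9901461  0.         0.        ] [ 1.38999421e-01  9.90292177e-01 -7.50724355e-04 -3.87571446e-05]
4.1417 [0.62101789 0.09240259 0.26979353] 0.007811710982832611 [[0.275, 0.919, 0.283, 0.544], [0.961, -0.263, -0.081, 0.115], [-0.0, 0.294, -0.956, 0.424], [0.0, 0.0, 0.0, 1.0]] [362.46785659   0.         318.53803625]
```

View pics/w1.png

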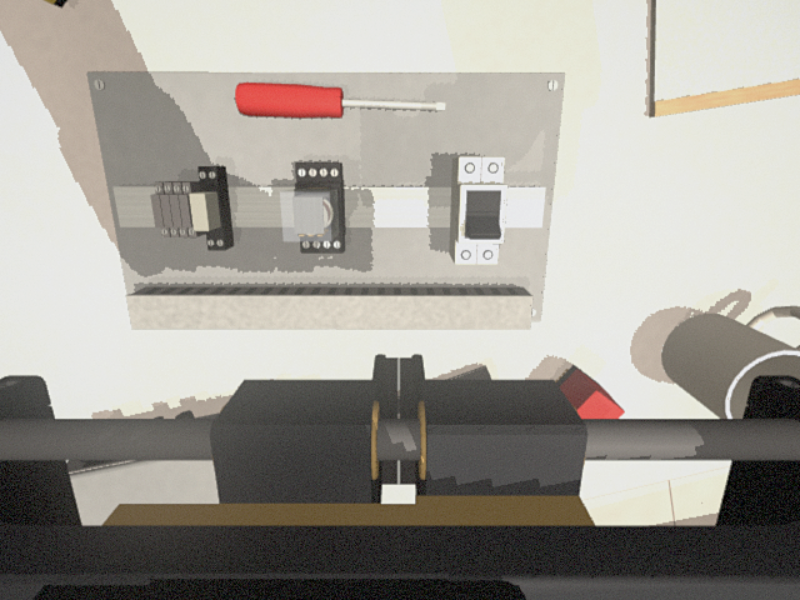

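The wrist view shows plate corners at (88,72), (565,72) and (541,322), the socket centre at (320,207), the nose centre at (482,213) and the breaker outline centre at (480,210), all in 800-px coordinates. Next I'll fit all three views together and then flip the toggle.

Run:
```python
from h import *
ds=[np.load(f) for f in("top0.npz","scene0.npz","w1.npz")]
C=lambda a:np.array(a)/1e3
cs=[C([[110,200,6],[110,-200,6],[-110,-200,6],[-110,200,6]]),C([[-110,-200,6],[-110,200,6],[110,-200,6]]),C([[-110,-200,6],[-110,200,6],[110,200,6]])]
us=[np.array([[232,189.5],[395.5,225.75],[375.75,316.5],[208,277]]),np.array([[257,222.5],[416.75,250.5],[228.75,294.5]]),np.array([[88,72],[565,72],[541,322]])*.8]
r=least_squares(lambda p:(proj(ds[2],w(p,cs[2]))-us[2]).ravel(),[.56,.046,-.28]); print("wrist",r.x,r.fun.round(1))
sc=[605/1.3,449/.9,362/.42]
r=least_squares(lambda p:np.concatenate([(proj(d,w(p,c))-u).ravel()/s*1e3 for d,c,u,s in zip(ds,cs,us,sc)]),[.56,.046,-.28]); print("all mm",r.x,r.fun.round(1))
for pan in (r.x,least_squares(lambda p:(proj(ds[2],w(p,cs[2]))-us[2]).ravel(),[.56,.046,-.28]).x):
  ca,sa=np.cos(pan[2]),np.sin(pan[2])
  for n,uv,z in [("nose",(482,213),.0735),("brk",(480,210),.0575),("sock",(320,207),.0315),("rtop",(304,213),.0925)]:
    Q=onplane(ds[2],np.array(uv)*.8,z); v=Q[:2]-pan[:2]; print(n,Q.round(4),(ca*v[0]+sa*v[1]).round(4),(-sa*v[0]+ca*v[1]).round(4))
```

```text
wrist [ 0.5627223   0.04726607 -0.2798593 ] [-1.1  0.1  0.9  0.5  0.3 -0.3]
all mm [ 0.56186573  0.04634252 -0.28120639] [-2.5 -2.8 -2.3 -1.3 -2.1 -0.5 -3.5 -0.4 -2.8 -1.4 -0.3 -1.2 -4.2 -0.4
 -2.6 -0.9 -0.   0.2 -0.9 -0.6]
nose [0.5957 0.1667 0.0735] -0.0009 0.125
brk [0.5953 0.1681 0.0575] -0.0016 0.1262
sock [0.559  0.0416 0.0315] -0.0014 -0.0054
rtop [0.5576 0.0405 0.0925] -0.0025 -0.0068
nose [0.5957 0.1667 0.0735] -0.0013 0.1239
brk [0.5953 0.1681 0.0575] -0.002 0.1251
sock [0.559  0.0416 0.0315] -0.002 -0.0065
rtop [0.5576 0.0405 0.0925] -0.0031 -0.0079
```

```bash
sed -i 's/^PAN=.*/PAN=np.array([.5618,.0463,-.2808])/' h.py
python3 - <<'E'
from h import *; from plant import *; import cv2
Y=.124
move_linear(w(PAN,[.05,Y,.13])[0],q(0),velocity=.25)
print(move_linear(w(PAN,[.05,Y,.087])[0],velocity=.1,until_force=8))
print(move_linear(w(PAN,[.000,Y,.087])[0],velocity=.05,until_force=12))
P=get_tool_pos(); v=P[:2]-PAN[:2]; print("panel x",v@[np.cos(PAN[2]),np.sin(PAN[2])],get_force(),get_time())
move_linear(P+[0,0,.09],velocity=.2)
open_jaws()
reach(w(PAN,[.0,-.006,.235])[0],q(np.pi/2)) 
print(get_time(),get_joint_positions().round(2))
d=get_image("wrist"); np.savez("w2.npz",**d)
p=cv2.resize(d["pixels"][:,:,::-1],(800,600)); cv2.imwrite("pics/w2.png",(255*(p/255.)**.7).astype(np.uint8))
E
```

```text
False
False
panel x 0.0019082791290747844 [ 8.98768804 -2.07425465  1.76370964] 6.6417
10.3833 [ 0.48  0.22 -0.73  1.65  0.15  1.33  2.59]
```

View pics/w2.png

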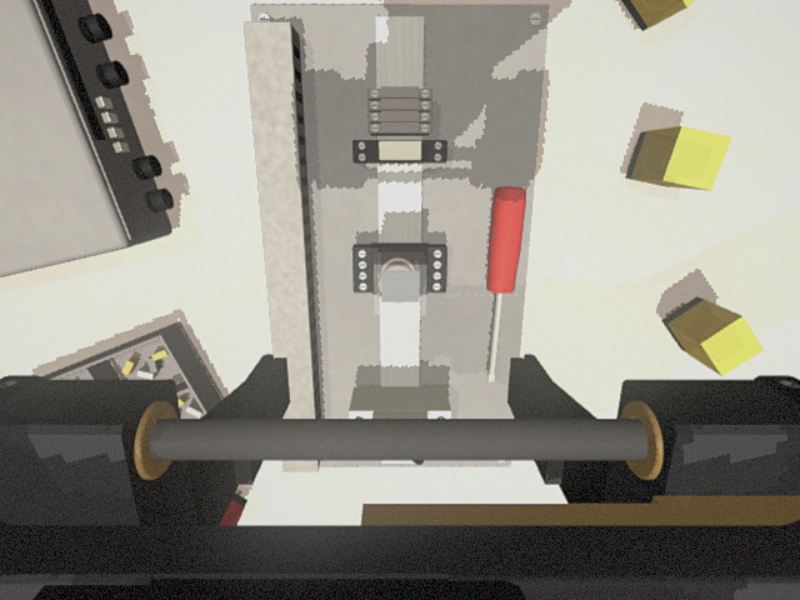

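The wrist view shows the relay and socket centred between the open fingers, with the socket centre at (401,268). Joint 7 is close to its limit, so I'll use the half-turn grasp instead. That also lets me look at the toggle.

Run:
```python
from h import *; from plant import *; import cv2
reach(w(PAN,[.0,-.006,.235])[0],q(-np.pi/2)) 
print(get_time(),get_joint_positions().round(2),get_force())
d=get_image("wrist"); np.savez("w3.npz",**d)
p=cv2.resize(d["pixels"][:,:,::-1],(800,600)); cv2.imwrite("pics/w3.png",(255*(p/255.)**.7).astype(np.uint8))
for f,uv in(("w2.npz",(401,268)),):
    Q=onplane(np.load(f),np.array(uv)*.8,.0315); v=Q[:2]-PAN[:2]; c,s=np.cos(PAN[2]),np.sin(PAN[2]); print(c*v[0]+s*v[1],-s*v[0]+c*v[1])
```

```text
10.6833 [ 0.48  0.22 -0.73  1.65  0.15  1.33  2.59] [-0.37691773  0.06764128 -0.2661668 ]
-0.001302928898269857 -0.007043804450614232
```

View pics/w3.png

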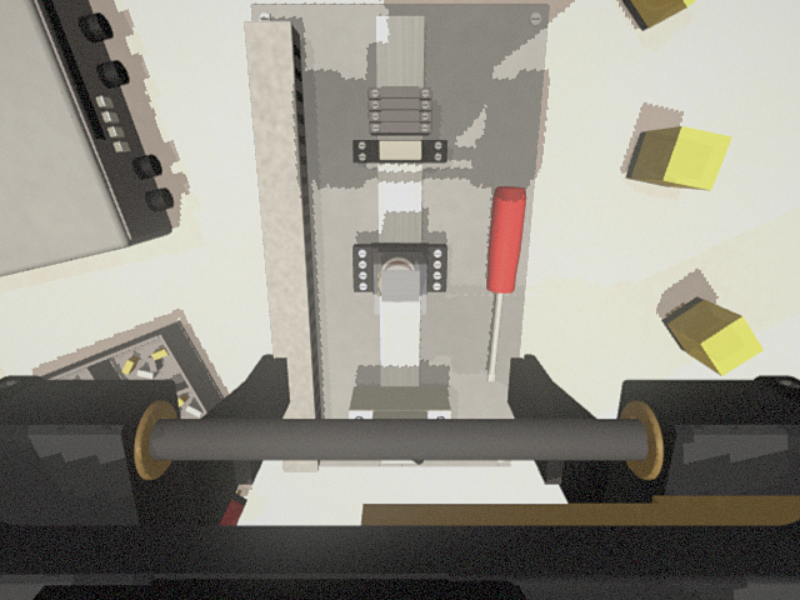

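Run:
```python
from h import *; from plant import *; import cv2
j=get_joint_positions(); j[6]-=np.pi; move_joints(j)
d=get_image("wrist"); np.savez("w4.npz",**d)
p=d["pixels"][:,:,::-1]; cv2.imwrite("pics/w4.png",cv2.resize((255*(p/255.)**.7).astype(np.uint8),(800,600)))
print(get_time(),get_joint_positions().round(2),get_tcp_rot().round(3),q(np.pi/2).round(3),q(-np.pi/2).round(3))
```

```text
13.4333 [ 0.48  0.22 -0.73  1.65  0.15  1.33 -0.55] [ 0.799  0.602 -0.    -0.   ] [-0.601  0.799  0.     0.   ] [0.799 0.601 0.    0.   ]
```

View pics/w4.png

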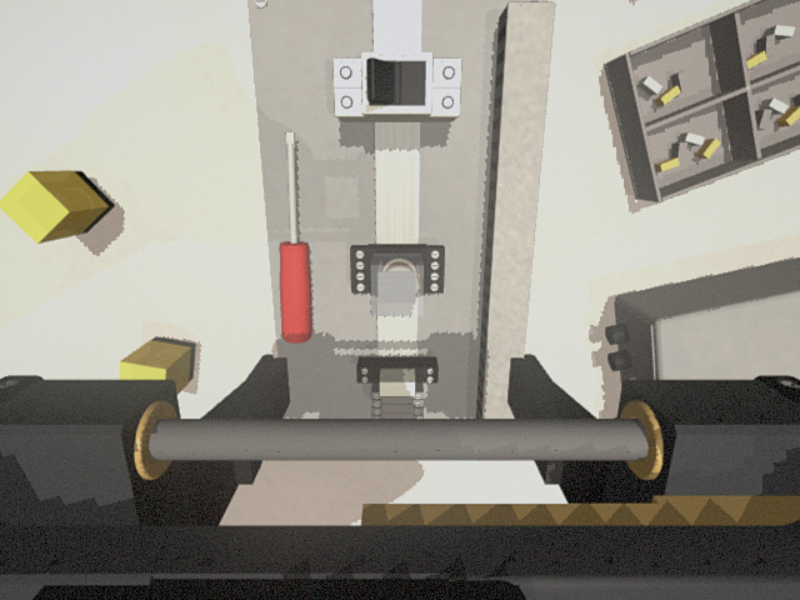

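The toggle now leans towards the robot: its tip is on the left in the nose window, at about (382,82). The socket is centred at (398,269). Next I'll descend and grip.

Run:
```python
from h import *; from plant import *
Q=onplane(np.load("w4.npz"),np.array((398,269))*.8,.0315); v=Q[:2]-PAN[:2]; c,s=np.cos(PAN[2]),np.sin(PAN[2]); print(c*v[0]+s*v[1],-s*v[0]+c*v[1])
X=-.0013; Y=(-.007+(-s*v[0]+c*v[1]))/2; print(Y)
move_linear(w(PAN,[X,Y,.12])[0],q(-np.pi/2),velocity=.15)
print(move_linear(w(PAN,[X,Y,.059])[0],velocity=.06,until_force=8))
print(get_force().round(2)); clamp(6); print(get_width()*87,get_force().round(2),get_torque().round(3),get_tool_pos(),get_time())
```

```text
0.0009483086665961198 -0.004759539755567396
-0.005879769877783698
False
[ 0.2  -0.06 -0.55]
35.49095812279207 [ 0.41 -0.76 -0.56] [-0.113  0.004  0.025] [0.55897684 0.04102066 0.05900217] 16.4167
```

```bash
cat >> h.py <<'E'
X,Y,H=-.0013,-.00588,.0215; A=.01775
def pose(o,th):  # relay origin (x,z rel. mouth centre), lean th -> TCP pose
    return w(PAN,[X+o[0]+H*np.sin(th),Y,.0375+o[1]+H*np.cos(th)])[0],q(-np.pi/2,th)
def about(p,pt,th):  # origin when relay point pt (x,0) sits at p
    return np.array(p)-pt*np.array([np.cos(th),-np.sin(th)])
E
python3 - <<'E'
from h import *; from plant import *
clamp(55); f0=get_force(); print(f0.round(1),get_torque().round(2),get_width()*87)
for deg in (2,4,6,8,10,12.5):
    th=np.radians(deg); move_linear(*pose(about((A,0),A,th),th),velocity=.004)
    f=get_force(); print(deg,f.round(1),get_torque().round(2),(get_width()*87).round(2),round(get_time(),2))
    if f[2]<-20 or f[2]>35: break
E
```

```text
[-0.3 -0.5 -1. ] [-0.14 -0.17 -0.03] 35.4412456425716Traceback (most recent call last):
  File "<stdin>", line 5, in <module>
AttributeError: 'float' object has no attribute 'round'
```

Run:
```python
from h import *; from plant import *
print(get_force().round(1),get_torque().round(2),get_time())
for deg in (4,6,8,10,12.5):
    th=np.radians(deg); move_linear(*pose(about((A,0),A,th),th),velocity=.004)
    f=get_force(); print(deg,f.round(1),get_torque().round(2),round(float(get_width())*87,2),round(get_time(),2))
    if f[2]<-20 or f[2]>35: break
```

```text
[ 4.8 -1.5 -4.8] [-0.43 -1.26 -0.03] 17.025
4 [ 6.9 -1.2 -7.4] [-0.55 -1.85  0.02] 35.28 17.42
6 [ 7.6 -1.2 -7.2] [-0.63 -2.03  0.03] 35.17 17.81
8 [ 6.8 -1.9 -6.9] [-0.62 -2.04 -0.03] 35.07 18.2
10 [ 7.2 -1.2 -6.5] [-0.56 -1.99 -0.01] 35.42 18.59
12.5 [ 5.6 -2.7  1.1] [-0.75 -1.11  0.08] 35.25 19.04
```

Run:
```python
from h import *; from plant import *; import cv2
th=np.radians(14); move_linear(*pose(about((A,0),A,th),th),velocity=.004)
print(get_force().round(1),get_torque().round(2),float(get_width())*87,get_time())
ims=[]
for n,(x,y,ww,hh) in (("scene",(280,215,100,75)),("wrist",(170,180,300,225))):
    p=get_image(n)["pixels"][y:y+hh,x:x+ww,::-1]; ims.append(cv2.resize((255*(p/255.)**.6).astype(np.uint8),(400,300),interpolation=cv2.INTER_CUBIC))
cv2.imwrite("pics/m1.png",np.hstack(ims))
```

```text
[ 3.1 -3.1  5.5] [-0.65 -0.79  0.13] 35.56429393975414 19.375
```

View pics/m1.png

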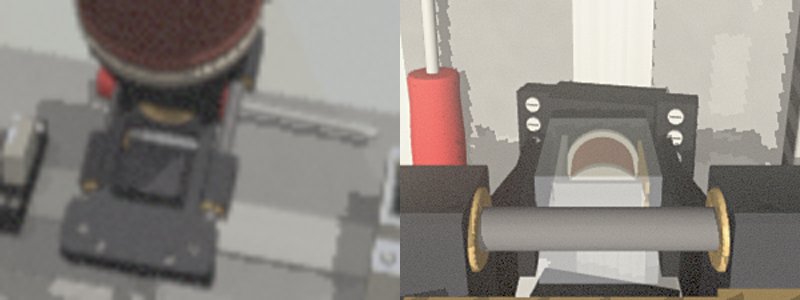

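The relay is leaning away from the robot between the pads, and the drop in moment shows the −x row has let go. Next I'll rock it back about that raised row.

Run:
```python
from h import *; from plant import *
t0=np.radians(14); p=about((A,0),A,t0)+(-.012)*np.array([np.cos(t0),-np.sin(t0)]); print(p)
for deg in (11,8,5,2,-1,-4,-7,-10,-13):
    th=np.radians(deg); move_linear(*pose(about(p,-.012,th),th),velocity=.006)
    f=get_force(); print(deg,f.round(1),get_torque().round(2),round(float(get_width())*87,2),round(get_time(),2))
    if f[2]<-21 or f[2]>30: break
```

```text
[-0.0111163   0.00719718]
11 [1.7 0.2 8.4] [-0.22 -0.12 -0.08] 34.9 19.84
8 [ 0.4  0.3 10.1] [0.08 0.26 0.  ] 35.23 20.21
5 [-0.4  0.4 11. ] [ 0.16  0.35 -0.03] 35.07 20.57
2 [-1.   1.   9.7] [ 0.16  0.2  -0.  ] 34.74 20.94
-1 [0.2 2.1 6.5] [0.37 0.09 0.03] 35.09 21.31
-4 [-0.2  1.2  2.5] [ 0.18  0.1  -0.02] 35.45 21.68
-7 [ 0.8 -0.1 -0.3] [-0.09  0.25  0.02] 35.1 22.04
-10 [ 0.9 -1.  -0.7] [-0.    0.27  0.03] 34.84 22.41
-13 [ 0.  -0.4 -0.5] [-0.03  0.33 -0.04] 35.02 22.77
```

Run:
```python
from h import *; from plant import *
P=get_tool_pos()
for dz in (1,2,3,4,6,8):
    h=move_linear(P+[0,0,dz/1e3],velocity=.01,until_force=10)
    print(dz,h,get_force().round(1),get_torque().round(2),round(get_time(),2))
    if h: break
```

```text
1 False [-0.2 -0.  -2. ] [-0.04  0.34 -0.03] 23.04
2 False [-0.4  0.8 -0.7] [0.01 0.38 0.  ] 23.29
3 False [ 0.   0.4 -1.2] [-0.    0.32  0.01] 23.54
4 False [ 0.4 -0.2 -0.7] [-0.    0.38 -0.03] 23.79
6 False [-0.1 -0.2 -0.1] [-0.01  0.39  0.01] 24.14
8 False [ 0.4  0.5 -1.4] [-0.02  0.37  0.  ] 24.49
```

Run:
```python
from h import *; from plant import *; import cv2
move_linear(get_tool_pos()+[0,0,.010],velocity=.04)
move_linear(*pose((0,.0265),0),velocity=.02); sleep(.3)
print(get_force().round(1),get_torque().round(2),float(get_width())*87,get_grip_force(),get_time(),get_tool_pos())
ims=[]
for n,(x,y,ww,hh) in (("scene",(280,205,100,110)),("wrist",(170,180,240,264))):
    d=get_image(n); np.savez(n+"f.npz",**d)
    p=d["pixels"][y:y+hh,x:x+ww,::-1]; ims.append(cv2.resize((255*(p/255.)**.6).astype(np.uint8),(400,440),interpolation=cv2.INTER_CUBIC))
cv2.imwrite("pics/m2.png",np.hstack(ims))
```

```text
[ 0.2 -1.1 -1. ] [-0.07  0.04  0.01] 35.053363801102655 54.99933427199721 25.5667 [0.55829782 0.04128715 0.08565788]
```

View pics/m2.png

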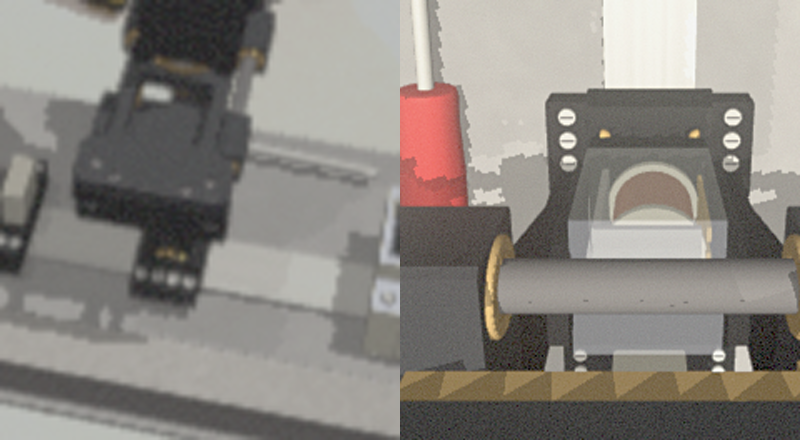

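The image shows the relay upright over an intact socket, with the socket contacts visible at (605,133) and (695,133). I'll check its height in the grip by projecting the model.

Run:
```python
from h import *
d=np.load("wristf.npz"); a=.01775
P=lambda x,y,z:(proj(d,w(PAN,[X-.0007+x,Y+y,.064+z]))[0]-[170,180])*1.667+[400,0]
for z in(.055,.0,-.0115):
    for x in(-a,a):
        for y in(a,-a): print(z,x,y,P(x,y,z).round(0))
print("contacts z.0375",[((proj(d,w(PAN,[X+x,Y+y,.0375]))[0]-[170,180])*1.667+[400,0]).round(0) for x,y in((-.012,.0135),(.012,.0135),(-.038,.019),(.038,.019))])
```

```text
0.055 -0.01775 0.01775 [561. 220.]
0.055 -0.01775 -0.01775 [567. 353.]
0.055 0.01775 0.01775 [721. 220.]
0.055 0.01775 -0.01775 [715. 353.]
0.0 -0.01775 0.01775 [585. 135.]
0.0 -0.01775 -0.01775 [589. 238.]
0.0 0.01775 0.01775 [700. 136.]
0.0 0.01775 -0.01775 [697. 238.]
-0.0115 -0.01775 0.01775 [589. 123.]
-0.0115 -0.01775 -0.01775 [592. 221.]
-0.0115 0.01775 0.01775 [697. 124.]
-0.0115 0.01775 -0.01775 [695. 221.]
contacts z.0375 [array([611., 121.]), array([679., 121.]), array([537., 106.]), array([753., 106.])]
```

```bash
python3 -c "
from plant import *
print(close_job(),get_time())"
```

```text
the job is handed in; nothing more can be done
the job is handed in; nothing more can be done
```

I flipped the breaker off, then rocked the relay out of its socket: away first, then back past upright. It was handed in at about 26 s, held upright about 15 mm clear of the socket. The socket looked still in place on its rail, but I did not check that the loose items stayed put.

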